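Start up the soldering place

ROBOT

A 6-joint arm with a two-finger parallel gripper is mounted at the origin on the work surface. World frame = base frame: x ahead of the robot, y to its left, z up, the work surface at z = 0. Lengths are in m, angles in rad, forces in N, time in s.
With the tool pointing down it reaches from about 0.35 to 0.925 m from the base axis. Payload 6.4 kg.
Tool frame: the origin (TCP) lies between the finger pads; the fingertips stand 22 mm ahead of it and the grasp point (between the pads) lies 3 mm ahead of it; z points along the fingers, y is the line along which they close (so a half turn about z gives the same grasp; the last joint's range is limited). The gripper opens to 94 mm and grips with 3 to 60 N. Pads are 16 mm wide; open, the fingers measure 119 mm over their backs; the gripper's body (75 mm by 177 mm) begins 78 mm behind the grasp point.
Start: joints at [-1.403, 0.245, 1.558, -0, 1.339, -0.174], TCP at [0.218, -0.612, 0.227] pointing down, gripper open.
Joint ranges: [-3.13, 3.13], [-1.02, 2.26], [0.13, 2.54], [-0.95, 4.09], [0.21, 2.88], [-2.74, 2.74]. Speed limits (rad/s): [2.57, 2.57, 3.14, 3.14, 3.14, 3.14].

INTERFACE

Orientations are given as a unit quaternion [x, y, z, w].
In Python, from workcell import arm, ungrasp, grasp, kinematics, status, grab_frame, camera_model, workorder gives the robot as it stands. Calls block until the motion is done:
- arm.reach(position, orientation): joint-space move of the TCP to a pose.
- arm.line_to(position, rot=None, velocity=0.15, guard=None): straight line of the TCP; rot=None keeps the orientation; velocity is the mean speed in m/s. With guard (N) it stops when the force on the tool has changed by that much, and returns True; else False.
- arm.move_joints(angles): joint-space move.
- ungrasp() and grasp(force=None): open the fingers fully, or close them until they stop; force is the grip in N (None keeps the last).
- arm.wait(seconds).
- kinematics.inverse_kinematics(position, orientation): joint angles nearest the present ones, or None.
- status.observe(): the state.
- grab_frame(name): name is "side" or "top"; returns (picture, depth): 400x640x3 uint8, red, green, blue; 400x640 float32, m along the optical axis (not along the pixel's ray), 0 where there is no reading.
- camera_model(name): a dict with "vertical_fov" (degrees; the focal length in pixels is half the picture's height over the tangent of half this angle, whatever the lens; pixels are square), "cx", "cy" (the principal point, pixels), "origin" and "orientation" of the camera in the world. Camera axes: x right, y down, z forward; pixel columns grow to the right and rows downward; lengths in m; the calibration is good to about 2 mm. A picture is of the moment at which its call begins. camera_model takes no time and is no camera call.
A pose or a line that the arm cannot do raises arm.MotionError and nothing moves.
- workorder.job_done(): hands the job in; it is judged then, once.
The state is a dict: "time_s": time; "joint_positions": joint angles; "joint_velocities": joint speeds; "tau": joint torques, N m; "tcp_pos": TCP position; "ee_rot": TCP orientation; "force": force on the tool from outside, world axes, zero at the start; "moment": the same for the moment, N m; "finger_gap": opening from 0.0 (shut) to 1.0 (fully open); "grasp_force": force on a finger pad.
Only numpy, scipy, OpenCV 4.12 (cv2) and the standard library are available. Lean on these libraries where they do the work, as an engineer would, in place of code of your own. Each camera call takes 0.05 s, during which the arm holds its last target. There are 200 camera calls.

TASK

Get the soldering bench ready to repair the ABS module: with a light fingertip press on its end with the white bar, switch on the fume extractor (green rocker), then switch on the soldering station (red rocker) in the same way, and only then tap the middle one of the three preset keys below its display, and come away. Press gently, do not press the other two preset keys, and do not move the module, the solder reel or the tip cleaner.

Things in the scene. Friction and masses are not known exactly. Their poses are not given: they have to be found in the camera images.
- extractor: Fume extractor, fixed: upright grey box, 104 mm deep (its x), 166 wide (y), 190 high; round wire-guarded filter in front. Origin: centre of its underside, on the bench; x to its back, y to its left, z up. A green power rocker sits on its flat top at x = 0, y = -40 mm, in a black bezel 2 mm proud. Stands left or right on the bench, turned up to 20 degrees.
- extractor_rocker_on (a point): Spot to press on the green rocker (30 x 20 mm, length along the extractor's y): top of its ON end (white bar, to the extractor's left; OFF end has a white ring), 13.5 mm from the pivot, 1.5 from the end. Off, the ON end stands up and this spot is 202 mm over the bench, 12 over the box, its surface slanted 20 degrees down to the pivot. Point and axes move with the rocker; x: pivot to ON end.
- extractor_rocker (a joint): Extractor's power rocker, rad: -0.17 off (at the start), +0.17 on. Snap action: pressing the raised ON end down at the spot takes about 3 N; the spot sinks 4.5 mm in all. A press of 4 mm is ample: past the middle (2.3 mm) the rocker gives way, snaps over by itself and stays. Under it is a hard stop.
- station: Soldering station, fixed: black wedge 165 mm deep (x), panel sloping 20 degrees from 50 mm high in front (-x) to 110 at the back. Origin: on the bench, mid-depth; x to the back, y left, z up. Wedge: y = -45 to 135 mm. Docked iron holder at y = -130 to -50; the teal iron slopes up to the front, to 130 mm high at x = -115. Stands on the side away from the extractor, turned up to 20 degrees.
- station_rocker_on (a point): Spot to press on the station's red rocker, at the left of the sloping panel: top of its ON end (white bar, uppermost), 13.5 mm from the pivot, 1.5 from the end. Same rocker as the extractor's, its length up the slope. Switched off, this spot stands 12 mm off the panel. The point and its axes move with the rocker.
- station_rocker (a joint): Station's power rocker, rad: -0.17 off (at the start), +0.17 on. Works like the extractor's.
- preset_middle_top (a point): Centre of the top of the middle preset key (two dots): grey, 16 mm up the slope by 18 across, 6 mm off the panel. z points out of the panel (20 degrees from vertical, leaning to the station's front), x up the slope, y to the station's left. The keys stand in a row across the panel, below the display; the neighbours (one dot, three dots) are 32 mm to each side along y.
- preset_middle (a joint): Middle preset key, m: 0 up, 0.004 fully down; springs back. It takes 1.5 N to start and 3.9 N to go fully down, where it stops hard; it counts as tapped at 0.0025.
- preset_left (a joint): Left preset key (one dot), m, same kind; not to be pressed.
- preset_right (a joint): Right preset key (three dots), m, same kind; not to be pressed.
- abs_module: Loose opened ABS control module, black, 85 x 105 x 45 mm, with a green circuit board; lies at the front of the bench, near the robot. Origin under its centre. Leave it alone.
- solder_reel: Loose solder reel, upright, 58 mm across, 46 mm high, orange rims; between the machines, at the back. Origin under its centre. Leave it alone.
- tip_cleaner: Loose dark tin of brass wool, 64 mm across, 40 mm high; between the machines, in the middle. Origin under its centre. Leave it alone.
There are look-alikes about, which are no part of the job. What is shaped like the extractor but pink or yellow is not meant.

How it is judged:
On the way, in this order (a step that is already met when the one before it is completed fails the run):
1. the extractor is switched on, the station still off (value of joint extractor_rocker above 0.12 rad and value of joint station_rocker below -0.1 rad), for 0.1 s.
2. the station is switched on, the extractor still on (value of joint each of station_rocker, extractor_rocker above 0.12 rad and value of joint preset_middle below 0.001 m), for 0.1 s.
3. the middle preset key is tapped (2.5 mm down or more) with both machines on (value of joint preset_middle above 0.0025 m and value of joint each of station_rocker, extractor_rocker above 0.12 rad), for 0.02 s.
At the end, for the whole second after the job is handed in: Both rockers are fully on (over 0.12 rad), all three preset keys are up again (under 0.8 mm), and module, reel and tip cleaner are at rest within 10 mm of where they stood (value of joint each of extractor_rocker, station_rocker above 0.12 rad and value of joint each of preset_middle, preset_left, preset_right below 0.0008 m and distance of each of abs_module, solder_reel, tip_cleaner from where it was at the start of the episode below 0.01 m and linear speed of each of abs_module, solder_reel, tip_cleaner below 0.02 m/s); the robot touches nothing.
It fails at once if the station is switched on while the extractor is still off (value of joint station_rocker above 0.05 rad and value of joint extractor_rocker below 0.05 rad).
It fails at once if the middle preset key is pressed before the station is on (value of joint preset_middle above 0.002 m and value of joint station_rocker below 0.05 rad).
It fails at once if the left or the right preset key is pressed (over 1.2 mm) (value of joint any of preset_left, preset_right above 0.0012 m).
It fails at once if the extractor or the station is pushed with more than 30 N (contact force between any of the fingers, the arm and extractor above 30 N or contact force between any of the fingers, the arm and station above 30 N).
It fails at once if the module, reel or tip cleaner is moved or lifted by more than 10 mm (distance of any of abs_module, solder_reel, tip_cleaner from where it was at the start of the episode above 0.01 m).
It also fails if it takes over 58 s, if anything falls off the work surface, if the arm or the gripper's body presses on something with over 40 N, if the wrist force passes 120 N, or if a joint passes its speed limit or range.

## Working session

There is one attempt and no reset: what is moved stays moved. The work goes in short steps, each a Python script; the robot and the scene stay as the last script left them, time stands still between calls to the robot, and variables do not carry over. Pictures are saved under pics/ and viewed, at most 10 in all, crops included, and the job is handed in when it is done.

```bash
ls; mkdir -p pics
python3 - <<'E'
from workcell import *
import cv2, numpy as np
for n in("top","side"):
    p,d=grab_frame(n); cv2.imwrite(f"pics/{n}0.png",cv2.cvtColor(p,cv2.COLOR_RGB2BGR)); np.savez(f"pics/{n}0.npz",p=p,d=d)
    print(n,camera_model(n))
s=status.observe();print(s['time_s'],s['finger_gap'])
E
```

```text
pics
top {'vertical_fov': 44.24175019834465, 'cx': 318.89935977242925, 'cy': 198.2295784281344, 'origin': array([0.37524072, 0.07126085, 1.41596635]), 'orientation': array([ 0.70864639, -0.70487087,  0.01971814, -0.02426001])}
side {'vertical_fov': 53.71386846804685, 'cx': 318.4113137496205, 'cy': 203.72491618074054, 'origin': array([0.52539503, 0.80592231, 0.9239396 ]), 'orientation': array([ 0.03560656,  0.93323739, -0.35713803, -0.01589279])}
0.1 0.9987542097668007
```

View pics/top0.png

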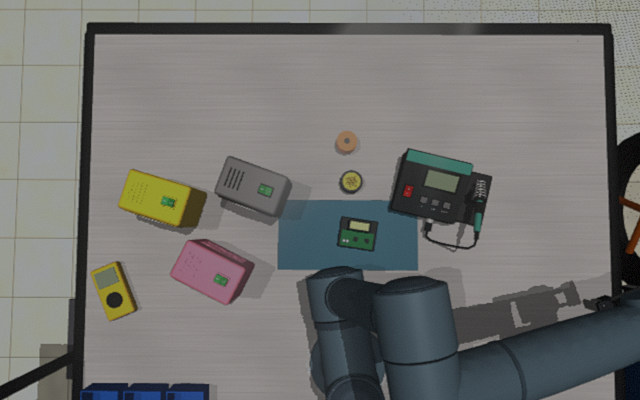

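View pics/side0.png

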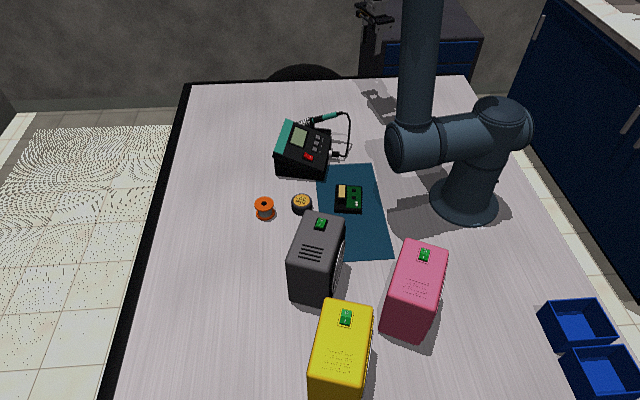

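The top view shows the grey extractor at about (253,187) with its rocker at (265,189). The station's red rocker is at (408,190) and its keys are at about (423–446,201–208). Pink and yellow are decoys. Next I'll measure and crop.

```bash
cat > h.py <<'E'
import numpy as np, cv2
from scipy.spatial.transform import Rotation as R
from workcell import camera_model
def load(n): z=np.load(f"pics/{n}0.npz"); return z['p'],z['d']
def cam(n):
    m=camera_model(n); f=200/np.tan(np.radians(m['vertical_fov'])/2)
    return m,f,R.from_quat(m['orientation']).as_matrix(),np.array(m['origin'])
def ray(n,uv):
    m,f,M,o=cam(n); uv=np.atleast_2d(uv).astype(float)
    return o,np.c_[(uv[:,0]-m['cx'])/f,(uv[:,1]-m['cy'])/f,np.ones(len(uv))]@M.T
def onplane(n,uv,nrm,d):   # nrm.x=d
    o,r=ray(n,uv); return o+r*((d-o@nrm)/(r@nrm))[:,None]
def onz(n,uv,z): return onplane(n,uv,np.array([0,0,1.]),z)
def cloud(n,d):
    v,u=np.mgrid[:400,:640]; o,r=ray(n,np.c_[u.ravel(),v.ravel()])
    return (o+r*d.reshape(-1,1)).reshape(400,640,3)
def two(uvt,uvs):
    o1,a=ray("top",uvt);o2,b=ray("side",uvs);a=a[0]/np.linalg.norm(a[0]);b=b[0]/np.linalg.norm(b[0])
    s=np.linalg.lstsq(np.c_[a,-b],o2-o1,rcond=None)[0];p,q=o1+a*s[0],o2+b*s[1]
    return (p+q)/2,np.linalg.norm(p-q)
def blobs(mask,roi,amin=4):
    m=np.zeros(mask.shape,np.uint8);x0,y0,x1,y1=roi;m[y0:y1,x0:x1]=mask[y0:y1,x0:x1]
    n,l,st,c=cv2.connectedComponentsWithStats(m); return [(st[i,4],c[i].round(2),st[i,:4]) for i in range(1,n) if st[i,4]>=amin],l
E
python3 - <<'E'
from h import *
np.set_printoptions(precision=4,suppress=True)
roi={"top":dict(ext=(210,150,300,225),st=(380,140,500,250)),"side":dict(ext=(280,205,350,310),st=(265,105,360,185))}
for n in("top","side"):
    p,d=load(n);hsv=cv2.cvtColor(p,cv2.COLOR_RGB2HSV);P=cloud(n,d)
    H,S,V=[hsv[...,i].astype(int) for i in range(3)]
    g=(H>45)&(H<80)&(S>120)&(V>50); r=((H<8)|(H>172))&(S>150)&(V>80)
    for nm,mk,rg in(("green",g,"ext"),("red",r,"st")):
        B,l=blobs(mk,roi[n][rg])
        for a,c,b in B:
            print(n,nm,a,c,b,'depth pt',P[int(round(c[1])),int(round(c[0]))])
    x0,y0,x1,y1=roi[n]["ext"];Q=P[y0:y1,x0:x1]
    m=(abs(Q[...,2]-.19)<.006)
    pts=Q[m];print(n,'exttop n',len(pts),'z med/std',np.median(pts[:,2]),pts[:,2].std());c,s,a=cv2.minAreaRect((pts[:,:2]*1000).astype(np.float32));print(' rect',c,s,a)
    x0,y0,x1,y1=roi[n]["st"];Q=P[y0:y1,x0:x1].reshape(-1,3);Q=Q[(Q[:,2]>.045)&(Q[:,2]<.115)]
    rng=np.random.default_rng(0);best=0
    for _ in range(2000):
        t=Q[rng.choice(len(Q),3,False)];k=np.cross(t[1]-t[0],t[2]-t[0]);k/=np.linalg.norm(k)+1e-12;k*=np.sign(k[2])
        if not 15<np.degrees(np.arccos(np.clip(k[2],-1,1)))<25: continue
        i=abs((Q-t[0])@k)<.002
        if i.sum()>best:best=i.sum();I=i
    q=Q[I];c=q.mean(0);k=np.linalg.svd(q-c)[2][2];k*=np.sign(k[2])
    print(n,'panel n',best,'normal',k,'tilt',np.degrees(np.arccos(k[2])),'d',k@c,'yaw',np.degrees(np.arctan2(-k[1],-k[0])),'rms',((q-c)@k).std())
pics=[]
for n in("top","side"):
    p,_=load(n)
    for k,rg in roi[n].items():
        x0,y0,x1,y1=rg;pics.append(cv2.resize(cv2.convertScaleAbs(p[y0:y1,x0:x1,::-1],alpha=1.6),(400,300) if 0 else None,fx=min(400/(x1-x0),300/(y1-y0)),fy=min(400/(x1-x0),300/(y1-y0)),interpolation=cv2.INTER_CUBIC))
        print(n,k,min(400/(x1-x0),300/(y1-y0)))
C=np.zeros((600,800,3),np.uint8)
for i,q in enumerate(pics): y,x=300*(i//2),400*(i%2);C[y:y+q.shape[0],x:x+q.shape[1]]=q[:300,:400]
cv2.imwrite("pics/crops.png",C)
E
```

```text
top red 81 [407.78 190.75] [403 185  11  12] depth pt [ 0.4793 -0.1621  0.0805]
top exttop n 2478 z med/std 0.1895151003044373 0.0024238231273496853
 rect (484.0257263183594, 251.5989990234375) (165.25726318359375, 103.39064025878906) 69.977294921875
top panel n 2036 normal [-0.3398  0.0855  0.9366] tilt 20.508434635449856 d -0.11103561618930267 yaw -14.122453408823846 rms 0.0011079597896329265
side green 8 [347.5 205.5] [346 205   4   2] depth pt [0.369  0.0144 0.0206]
side green 73 [320.22 222.58] [315 218  11  10] depth pt [0.4728 0.22   0.2001]
side red 42 [308.05 156.07] [304 152   9   9] depth pt [ 0.48   -0.1624  0.075 ]
side exttop n 2689 z med/std 0.18887191757544997 0.0016457782510140289
 rect (488.8473815917969, 299.2866516113281) (271.1993713378906, 137.13516235351562) 85.6982650756836
side panel n 1249 normal [-0.3374  0.0852  0.9375] tilt 20.367916283226172 d -0.11035474354175849 yaw -14.176765146135743 rms 0.0010432856708057728
top ext 4.0
top st 2.727272727272727
side ext 2.857142857142857
side st 3.75
```

View pics/crops.png

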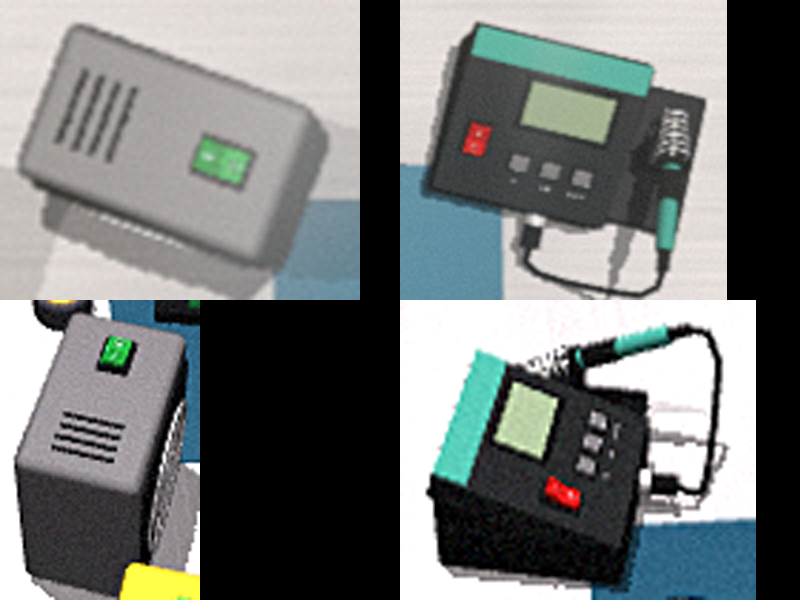

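The crops show the ON bar at the extractor rocker's left end. On the station, the red rocker and the three keys can be told apart in both views. I'll locate the keys and the green rocker precisely, then compare the results with the given sizes.

Run:
```python
from h import *
from workcell import *
np.set_printoptions(precision=4,suppress=True)
n_=np.array([-.3386,.0854,.937]);n_/=np.linalg.norm(n_);d0=-.1107
p,d=load("top");hsv=cv2.cvtColor(p,cv2.COLOR_RGB2HSV);H,S,V=[hsv[...,i].astype(int) for i in range(3)]
print('green px',hsv[190,266],hsv[190,262])
B,l=blobs((H>45)&(H<85)&(S>90),(245,175,290,210),10)
ex=np.array([np.cos(np.radians(-20)),np.sin(np.radians(-20))]);ey=np.array([-ex[1],ex[0]]);c0=np.array([.484,.2516])
for b in B:
    q=onz("top",b[1],.199)[0];print('green',b[0],b[1],q,'in ext frame',(q[:2]-c0)@ex,(q[:2]-c0)@ey,two(b[1],[320.22,222.58]))
K={}
for n,roi in(("top",(415,192,455,218)),("side",(306,128,326,154))):
    p,d=load(n);hsv=cv2.cvtColor(p,cv2.COLOR_RGB2HSV);g=hsv[...,2].astype(int)
    x0,y0,x1,y1=roi;th,_=cv2.threshold(p[y0:y1,x0:x1].max(2),0,255,cv2.THRESH_OTSU)
    B,l=blobs((g>th),roi,10)
    print(n,th)
    B=[b for b in B if 12<b[0]<80];K[n]=B
    for b in B: print(' ',b[0],b[1],b[2],'on key plane',onplane(n,b[1],n_,d0+.006)[0])
print('red',two([407.78,190.75],[308.05,156.07]),onplane("top",[407.78,190.75],n_,d0+.0095),onplane("side",[308.05,156.07],n_,d0+.0095))
# display outline for yaw check
p,d=load("top");hsv=cv2.cvtColor(p,cv2.COLOR_RGB2HSV);H,S,V=[hsv[...,i].astype(int) for i in range(3)]
m=np.zeros((400,640),np.uint8);m[165:195,420:465]=((V>110)&(H>25)&(H<70))[165:195,420:465]
v,u=np.nonzero(m);q=onplane("top",np.c_[u,v],n_,d0);print('display',cv2.minAreaRect((q[:,:2]*1000).astype(np.float32)))
B,l=blobs((H>75)&(H<95)&(S>100),(400,145,480,180),50);
for b in B:
    v,u=np.nonzero(l>0);q=onz("top",np.c_[u,v],.11);print('teal',b[0],cv2.minAreaRect((q[:,:2]*1000).astype(np.float32)))
```

```text
green px [ 65 105 124] [ 64  98 112]
green 66 [264.38 189.67] [0.4716 0.2148 0.199 ] in ext frame 0.0009601437590195606 -0.03885270345434085 (array([0.4719, 0.2152, 0.1956]), np.float64(6.57813976442965e-06))
top 60.0
  40 [423.48 199.42] [420 197   8   6] on key plane [ 0.4571 -0.2056  0.0722]
  36 [434.72 202.28] [431 200   8   6] on key plane [ 0.4495 -0.2362  0.0722]
  38 [446.39 205.21] [443 202   8   7] on key plane [ 0.4416 -0.268   0.0723]
side 60.0
  15 [317.6  136.67] [316 135   4   5] on key plane [ 0.4411 -0.2633  0.0717]
  16 [315.94 142.31] [314 141   5   4] on key plane [ 0.449  -0.2335  0.0718]
  15 [314.33 148.53] [312 147   5   4] on key plane [ 0.4567 -0.2019  0.0717]
red (array([ 0.4802, -0.1624,  0.0748]), np.float64(0.0006020864109523747)) [[ 0.48   -0.1615  0.0802]] [[ 0.4801 -0.1566  0.0798]]
display ((507.61297607421875, -251.36593627929688), (78.6426010131836, 36.86201858520508), 76.12092590332031)
teal 241 ((555.6512451171875, -240.03326416015625), (175.50970458984375, 29.378705978393555), 76.36628723144531)
teal 305 ((555.6512451171875, -240.03326416015625), (175.50970458984375, 29.378705978393555), 76.36628723144531)
```

Checks agree: key pitch is 31.5–32.7 mm and yaw is -14° by three measures. The extractor rocker sits at (1,-39) mm in the extractor frame against the nominal (0,-40). I'll go to the extractor.

```bash
cat >> h.py <<'E'
def yawm(a): return R.from_euler('z',a,degrees=True).as_matrix()
E_=yawm(-20); W=yawm(-14)@R.from_euler('y',-20,degrees=True).as_matrix()  # station panel axes x up slope,y left,z out
def toolq(yax,zax):
    return R.from_matrix(np.c_[np.cross(yax,zax),yax,zax]).as_quat()
def pick(yax,zax,pos,kin,q6=0):   # the half turn with last joint nearest centre
    c=[(toolq(s*yax,zax)) for s in(1,-1)]
    r=[(abs(j[5]),q) for q in c if (j:=kin.inverse_kinematics(pos,q)) is not None]
    return min(r,key=lambda t:t[0])[1]
def press(arm,status,tip,n,q,guard,depth,start=.008,maxpen=.004):
    """tip: expected contact point, n: outward normal; feel contact, go on by depth, retreat"""
    tcp=lambda h: tip+n*(.022+h)
    arm.line_to(tcp(start),rot=q,velocity=.08); arm.wait(.3)
    hit=arm.line_to(tcp(-maxpen),velocity=.008,guard=guard)
    s=status.observe();h=(np.array(s['tcp_pos'])-tip)@n-.022
    print('hit',hit,'h mm',round(h*1e3,2),'F',s['force'].round(2) if hasattr(s['force'],'round') else s['force'],s['time_s'])
    return hit,h
E
python3 - <<'E'
from h import *
from workcell import *
z=np.array([0,0,1.])
arm.line_to([.218,-.612,.32]); grasp(5)
tip=np.array([.471,.2145,.2025])+E_[:,1]*.0155
q=pick(E_[:,0],-z,tip+z*.1,kinematics)
arm.reach(tip+z*.082,q)
arm.line_to(tip+z*.037)
arm.wait(.3)
s=status.observe();print(s['tcp_pos'],tip,s['force'],s['finger_gap'],s['time_s'],s['joint_positions'])
p,_=grab_frame("side");cv2.imwrite("pics/a.png",cv2.resize(p[120:320,220:420,::-1],None,fx=3,fy=3,interpolation=cv2.INTER_CUBIC))
E
```

```text
[0.4767992  0.22919337 0.24051939] [0.47630131 0.22906524 0.2025    ] [ 0.18833792 -0.0488424   0.14691089] 0.008554496612083186 6.1167 [ 2.33584290e-01 -5.30784765e-02  1.85392021e+00  2.54297535e-05
  1.33899691e+00  5.82647843e-01]
```

View pics/a.png

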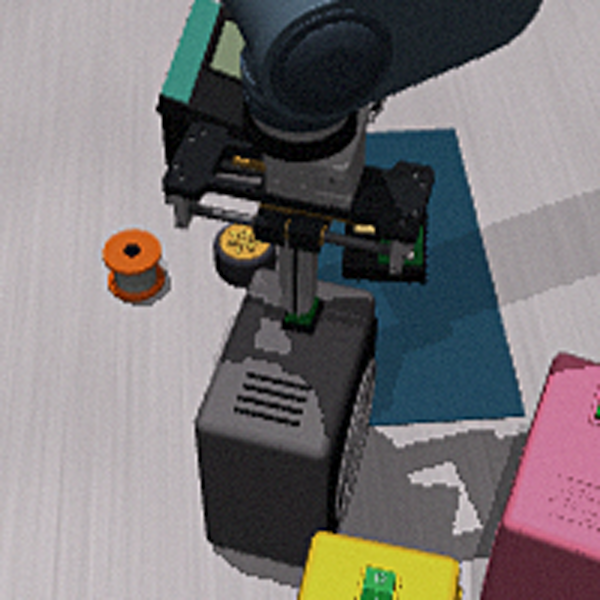

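The closed fingertips sit right over the extractor rocker's ON end (crop ~(300,315)). Pressing.

Run:
```python
from h import *
from workcell import *
z=np.array([0,0,1.])
tip=np.array([.471,.2145,.2025])+E_[:,1]*.0155
q=np.array(status.observe()['ee_rot'])
q=pick(E_[:,0],-z,tip+z*.1,kinematics)
hit,h=press(arm,status,tip,z,q,1.5,.004)
if hit:
    for k in (1,2,3,3.8):
        arm.line_to(np.r_[tip[:2],status.observe()['tcp_pos'][2]*0+tip[2]+.022+h-k*1e-3],velocity=.01)
        s=status.observe();print(k,s['tcp_pos'][2],s['force'])
arm.line_to(tip+z*.06,velocity=.08)
p,_=grab_frame("top");a=cv2.convertScaleAbs(p[150:225,210:300,::-1],alpha=1.6);cv2.imwrite("pics/b.png",cv2.resize(a,None,fx=5,fy=5,interpolation=cv2.INTER_CUBIC))
print(status.observe()['time_s'])
```

```text
hit True h mm -0.76 F [0.74 0.27 1.37] 7.7333
1 0.22257726340378936 [ 0.97878628 -0.12202163  1.88638792]
2 0.2212651491703779 [0.04772796 0.01945316 0.18745584]
3 0.2205261166559994 [ 0.43796407 -0.23862387 -0.443622  ]
3.8 0.21989987224653793 [-0.2124456   0.35936655 -0.65812669]
9.4667
```

The force built to about 1.9 N and then dropped to 0, which fits a snap-over. I'll move toward the station and check the rocker in the pictures.

Run:
```python
from h import *
from workcell import *
np.set_printoptions(precision=4,suppress=True)
n=W[:,2]; piv=np.array([.480,-.161,.080]); tip=piv+W[:,0]*.015+n*.0025
t=np.array(status.observe()['tcp_pos']);arm.line_to([t[0],t[1],.33])
q=pick(W[:,1],-n,tip+n*.1,kinematics)
arm.reach(tip+n*.15,q); arm.line_to(tip+n*.037); arm.wait(.3)
s=status.observe();print(s['tcp_pos'],tip+n*.037,s['force'],s['time_s'])
C=np.zeros((600,800,3),np.uint8)
ims=[]
for nm,rg in(("top",(250,178,280,200)),("side",(305,210,335,232))):
    p1,d1=grab_frame(nm);p0,d0=load(nm);x0,y0,x1,y1=rg
    if nm=="side":
        big=p1
    for p,d in((p0,d0),(p1,d1)):
        ims.append(cv2.resize(cv2.convertScaleAbs(p[y0:y1,x0:x1,::-1],alpha=1.5),(270,198),interpolation=cv2.INTER_NEAREST))
        P=cloud(nm,d)[y0:y1,x0:x1].reshape(-1,3);loc=(P-[.471,.2145,0])@E_
        for a in(-.011,.011):
            m=(abs(loc[:,0])<.007)&(abs(loc[:,1]-a)<.004)&(P[:,2]>.185);print(nm,'rocker y',a,'z',P[m,2].mean(),m.sum())
for i,a in enumerate(ims): C[200*(i//2):200*(i//2)+198,270*(i%2):270*(i%2)+270]=a
b=cv2.resize(big[100:190,255:375,::-1],(260,195));C[400:595,:260]=b
p,_=grab_frame("top");C[400:595,270:530]=cv2.resize(cv2.convertScaleAbs(p[140:230,380:500,::-1],alpha=1.5),(260,195))
cv2.imwrite("pics/c.png",C[:,:560])
```

```text
[ 0.4808 -0.1613  0.123 ] [ 0.4806 -0.1611  0.1222] [-0.3973 -0.0308  0.2796] 12.7333
top rocker y -0.011 z 0.19703284826440737 18
top rocker y 0.011 z 0.20070891913870195 19
top rocker y -0.011 z 0.20149400403793333 18
top rocker y 0.011 z 0.19741651969912336 16
side rocker y -0.011 z 0.19613086538647187 12
side rocker y 0.011 z 0.19709947125879992 18
side rocker y -0.011 z 0.20029536206413576 16
side rocker y 0.011 z 0.196993826054045 15
```

View pics/c.png

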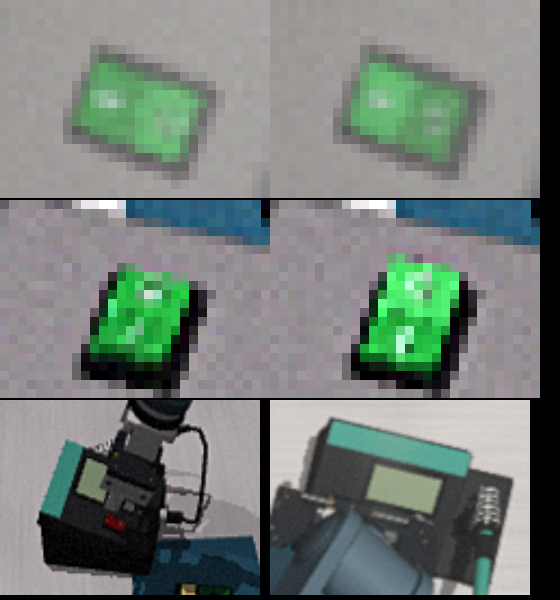

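The depth reading confirms the extractor is on: its OFF end rose from 197.0 to 201.5 mm and its ON end fell. The fingertips hang just upslope over the red rocker. Pressing the station rocker.

Run:
```python
from h import *
from workcell import *
np.set_printoptions(precision=4,suppress=True)
n=W[:,2]; piv=np.array([.480,-.161,.080]); tip=piv+W[:,0]*.015+n*.0025
q=pick(W[:,1],-n,tip+n*.1,kinematics)
hit,h=press(arm,status,tip,n,q,1.5,.004)
if hit:
    for k in (1,2,3,3.8):
        arm.line_to(tip+n*(.022+h-k*1e-3),velocity=.01)
        s=status.observe();print(k,((s['tcp_pos']-tip)@n-.022)*1e3,s['force']@n)
arm.line_to(tip+n*.12,velocity=.12)
mid=np.array([.4492,-.235,.072])
arm.line_to(mid+n*.12); arm.line_to(mid+n*.037); arm.wait(.3)
s=status.observe();print(s['tcp_pos'],mid+n*.037,s['force'],s['time_s'])
ims=[]
for nm,rg in(("top",(395,178,420,202)),("side",(296,144,321,168))):
    p1,d1=grab_frame(nm);p0,d0=load(nm);x0,y0,x1,y1=rg
    if nm=="side": big=p1
    for p,d in((p0,d0),(p1,d1)):
        ims.append(cv2.resize(cv2.convertScaleAbs(p[y0:y1,x0:x1,::-1],alpha=1.5),(200,192),interpolation=cv2.INTER_NEAREST))
        P=cloud(nm,d)[y0:y1,x0:x1].reshape(-1,3);loc=(P-piv)@W
        for a in(-.011,.011):
            m=(abs(loc[:,1])<.008)&(abs(loc[:,0]-a)<.004)&(abs(loc[:,2])<.012);print(nm,'x',a,'off pivot mm',loc[m,2].mean()*1e3,m.sum())
C=np.zeros((400,800,3),np.uint8)
for i,a in enumerate(ims): C[200*(i//2):200*(i//2)+192,200*(i%2):200*(i%2)+200]=a
C[:390,405:795]=cv2.resize(big[100:190,270:360,::-1],(390,390),interpolation=cv2.INTER_CUBIC)
cv2.imwrite("pics/d.png",C)
```

```text
hit True h mm 0.06 F [ 0.68 -0.04  1.18] 14.4
1 -1.019537553870329 1.1142350201727396
2 -2.2435631320959493 -0.7476957616771048
3 -3.1030433551283156 -0.10004629126797943
3.8 -3.7803486034533735 -0.21477115813899025
[ 0.4371 -0.2323  0.1076] [ 0.4369 -0.2319  0.1068] [-0.1482 -0.2496 -0.005 ] 18.125
top x -0.011 off pivot mm -0.9245294307492299 15
top x 0.011 off pivot mm 0.8258398986417448 20
top x -0.011 off pivot mm 2.815684014731904 19
top x 0.011 off pivot mm -1.0166791157583572 20
side x -0.011 off pivot mm -3.4278176893095638 8
side x 0.011 off pivot mm -2.115303745716947 15
side x -0.011 off pivot mm 0.03973999675377529 11
side x 0.011 off pivot mm -3.2702290045849343 11
```

View pics/d.png

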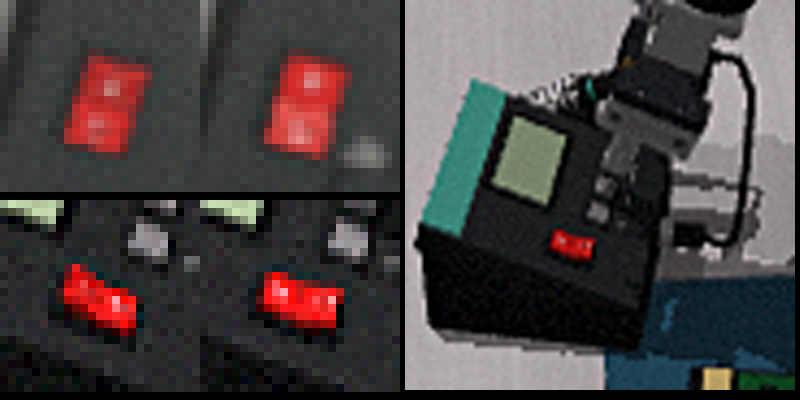

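The station is on: in the right-hand crops its lower OFF end is now raised. The fingers hang over the middle key (crop ~(610,165)). Tapping.

Run:
```python
from h import *
from workcell import *
n=W[:,2]; mid=np.array([.4492,-.235,.072])
q=pick(W[:,1],-n,mid+n*.1,kinematics)
arm.line_to(mid+n*.03,rot=q,velocity=.08);arm.wait(.4);f0=np.array(status.observe()['force'])
hit=arm.line_to(mid+n*.018,velocity=.008,guard=1.3)
s=status.observe();h=(s['tcp_pos']-mid)@n-.022;print(hit,h*1e3,(s['force']-f0)@n)
if hit:
    for k in (1,2,2.6,3,3.4,3.8,4.2):
        arm.line_to(mid+n*(.022+h-k*1e-3),velocity=.01);arm.wait(.15)
        s=status.observe();F=(s['force']-f0)@n;print(k,((s['tcp_pos']-mid)@n-.022)*1e3,F)
        if F>4.5: break
    arm.wait(.1)
    arm.line_to(mid+n*.14,velocity=.12);arm.wait(.3)
print(status.observe()['time_s'],status.observe()['force'])
```

```text
True -0.5488906367873518 1.819258702052343
1 -1.542132692886413 3.7168505567869565
2 -2.5502370864403656 3.609194350287192
2.6 -3.137066106675263 3.268048742691553
3 -3.529663686626477 3.7429103239893156
3.4 -3.8513014967715073 5.770260391795082
23.4667 [ 0.65599631  0.10331483 -0.17864279]
```

The force passed 3.9 N at 3.85 mm of travel, so the key reached its stop. One last check before handing in.

Run:
```python
from h import *
from workcell import *
t=np.array(status.observe()['tcp_pos']);arm.line_to([t[0],t[1],.32])
p,_=grab_frame("side");cv2.imwrite("pics/e.png",cv2.resize(p[90:290,230:430,::-1],(600,600),interpolation=cv2.INTER_CUBIC))
for rg in((304,209,335,235),(296,144,321,168)):
    x0,y0,x1,y1=rg
P=cloud("side",_)
for piv,M,ax in((np.array([.471,.2145,.197]),E_,1),(np.array([.480,-.161,.080]),W,0)):
    loc=((P.reshape(-1,3))-piv)@M
    print([loc[(abs(loc[:,1-ax])<.007)&(abs(loc[:,ax]-a)<.004)&(abs(loc[:,2])<.012),2].mean()*1e3 for a in(-.011,.011)])
print(status.observe()['time_s'])
```

```text
[np.float64(3.325844472103822), np.float64(-0.8130776892177336)]
[np.float64(1.5613285428791912), np.float64(-4.69376249232398)]
24.4417
```

View pics/e.png

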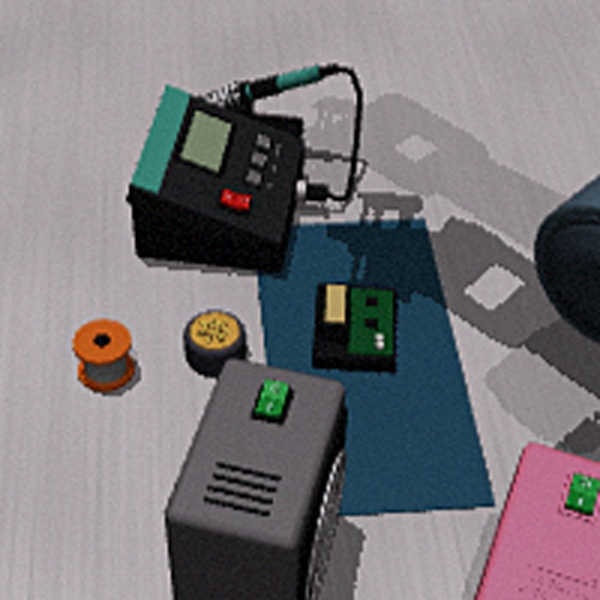

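Both rockers are on, the keys at ~(260,140–178) are up, the loose items haven't moved, and the arm is clear.

```bash
python3 -c "
from workcell import workorder
print(workorder.job_done())"
```

```text
the job is handed in; nothing more can be done
None
```

I switched on the extractor, then the station, then tapped the middle preset key to its stop and handed the job in at about 25 s; the last picture showed both rockers on, the keys up and the loose items in place, but no verdict came back.

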